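# Put the notched lid on the spoon bowl

### The job

Put the loose lid on the deep bowl on the turntable so that the notch in its edge straddles the spoon handle that lies over the rim and the lid sits fully home and level on the rim; if you cannot see where the handle is, turn the lid a little at a time and feel for where it drops. Set it down gently, without dropping or forcing it, keep lid and bowl upright, leave the bowl and the other things on the turntable where they stand, and let go at the end.

Things in the scene. Friction and masses are not known exactly. Their poses are not given: they have to be found in the camera images.
- lid: Loose round melamine lid, disc 108 mm across and 5 mm thick, about 0.13 kg, lying right way up on the worktop. Origin: centre of its underside (bottom of the collar), z up, x towards the notch. Under the disc a locating collar 81 mm across outside and 6 mm deep goes inside the bowl's mouth; the disc's underside is 6 mm and its top 11 mm above the origin. A bar grip stands on top.
- lid_seat (a point): Centre of the underside of the lid's disc, 6 mm above the lid's origin: the face that rests on the rim. It lies on bowl_rim when the lid is home.
- lid_grip (a point): On the lid's axis, 32 mm above its origin, in the upright bar grip at the lid's centre: 36 mm long along the lid's x, 14 mm wide along its y, 26 mm high (top 37 mm above the origin). With the TCP here, fingers pointing down pinch the bar along the lid's y, fingertips 2 mm clear of the disc.
- lid_notch (a point): In the middle of the notch, 45 mm from the lid's axis along its +x, at the disc's underside. The notch is 18 mm wide with parallel sides, cut through disc and collar, open at the edge; its floor in the disc lies 33 mm from the axis.
- bowl: Deep round melamine bowl standing loose on the turntable, about 0.4 kg, 72 mm high, 102 mm across the rim outside, wall 4 mm, mouth 94 mm across. Origin: centre of its underside, z up. A steel spoon hangs in it, its handle pointing out over the rim somewhere within 0.7 rad either side of the bowl's +x; just where is not reported and must be seen or felt.
- bowl_rim (a point): Centre of the bowl's mouth at rim height, 72 mm above its origin. The spoon's flat handle, 7 mm wide and 4 mm thick, comes up inside the wall and runs out level over the rim to 88 mm from the axis, upper face 4.5 mm above the rim. The lid goes home only with its notch over the handle (within about 0.09 rad), else its collar rests on the handle, about 10 mm too high.
- turntable: Low black plastic turntable, platter 300 mm across, its top 28 mm above the worktop. Origin: on its axis at worktop height. The foot stays put; the platter can turn, stiffly.
- dish: White ceramic dipping dish, 80 mm across, 26 mm high, on the turntable: leave alone. Origin: centre of its underside.
- spice_jar: Glass spice jar with black twist cap, 47 mm across, 71 mm high, on the turntable: leave alone. Origin: centre of its underside.
- pestle: Granite pestle standing on its thick end, 46 mm across, 104 mm high, on the turntable: leave alone. Origin: centre of its underside.
Mind the look-alikes: they are no part of the job. What is shaped like the lid but green or pink is not meant.

How it is judged:
By the outcome, as a careful person would: the job done as asked, in the order asked, and still so for the second after the job is handed in, with the robot touching nothing.
It also fails if it takes over 61 s, if anything falls off the work surface, if the arm or the gripper's body presses on something with over 40 N, if the wrist force passes 120 N, or if a joint passes its speed limit or range.

### The arm

A 6-joint arm with a two-finger parallel gripper is mounted at the origin on the work surface. World frame = base frame: x ahead of the robot, y to its left, z up, the work surface at z = 0. Lengths are in m, angles in rad, forces in N, time in s.
With the tool pointing down it reaches from about 0.275 to 0.725 m from the base axis. Payload 5.6 kg.
Tool frame: the origin (TCP) lies between the finger pads, 19 mm behind the fingertips; this is the grasp point; z points along the fingers, y is the line along which they close (so a half turn about z gives the same grasp; the last joint's range is limited). The gripper opens to 85 mm and grips with 20 to 120 N. Pads are 22 mm wide; open, the fingers measure 114 mm over their backs; the gripper's body (76 mm by 85 mm) begins 54 mm behind the grasp point. The pads swing forward as they close: fully open they stand 13 mm farther back than shut.
Start: joints at [1.517, 0.255, 0.108, 0, -1.424, -0.285], TCP at [0.183, 0.519, 0.25] pointing down, gripper open.
Joint ranges: [-2.95, 2.95], [-1.21, 1.97], [-1.09, 1.5], [-2.87, 1.71], [-2.94, -0.07], [-3.05, 3.05]. Speed limits (rad/s): [2.57, 2.57, 3.14, 3.14, 3.14, 3.14].

### API

Orientations are given as a unit quaternion [x, y, z, w].
In Python, from workcell import env gives the robot as it stands. The module is installed in compiled form; this text tells all that it offers.
- The arm moves only by the tool carry_out, never from a script. Its argument "moves" is a list of rows, each a list of 5 numbers: the shift along the tool's x, y, z in m, then the turn about the tool's z in degrees, then the opening, from 0 (shut) to 1 (fully open). A call has 1 to 10 rows; each row shifts and turns the commanded pose from where the row before left it, along the tool's axes as they then stand; what a row does not reach is not made up. A row lasts 1/10 s, in which the tool goes at most 50 mm and 8.59 degrees, less where a joint would pass 70% of its speed; a pose out of reach is approached as far as the arm can. A call is refused whole if a number of a shift passes 0.05 or a number of a turn 8.59, either way. A call with a gripper value outside its range is refused whole. The fingers move at their own pace and stop on an object; the grip force is fixed at half the most. Time passes only in rows, so rows that do not move let the fingers close. It gives the time, the measured TCP pose, the force, the opening and the grip force at its end, in the units of the state.
- env.sense(): the state, without advancing time (a new reading comes with each control period).
- env.get_image(name): name is "scene" or "top"; returns a dict with "img" (480x640x3 uint8, red, green, blue), "K" (3x3 intrinsics, pixels), "k1" (the pictures are not rectified: a ray, as slopes to the right and down, at radius r is drawn at 1 + k1 r^2 times it, then the intrinsics apply), "origin" and "orientation" of the camera in the world. Camera axes: x right, y up, looking along -z (the intrinsics and any distortion apply to the point x, -y, -z); pixel columns grow to the right and rows downward; lengths in m; the calibration is good to about 2 mm. A picture is of the moment at which its call begins. There is no depth.
- env.sign_off(): hands the job in; it is judged then, once.
The state is a dict: "time": time; "joint_positions": joint angles; "dq": joint speeds; "joint_torque": joint torques, N m; "eef_pos": TCP position; "tcp_rot": TCP orientation; "ft_force": force on the tool from outside, world axes, zero at the start; "ft_torque": the same for the moment, N m; "grip_width": opening from 0.0 (shut) to 1.0 (fully open); "gripper_force": force on a finger pad.
Only numpy, scipy, OpenCV 4.12 (cv2) and the standard library are available. Lean on these libraries where they do the work, as an engineer would, in place of code of your own. Each camera call takes 0.05 s, during which the arm holds its last target. There are 200 camera calls.

## Working session

There is one attempt and no reset: what is moved stays moved. The work goes in short steps, Python scripts to look and compute and a tool call to move; the robot and the scene stay as the last step left them, time stands still between calls to the robot, and variables do not carry over. Pictures are saved under pics/ and viewed, at most 10 in all, crops included, and the job is handed in when it is done.

Besides the shell and the picture viewer there is one more tool, called after "Request:" as name(argument=value, ...), one argument or row to a line, values as JSON. carry_out: Moves the arm, as the interface text tells. Its arguments: {"type":"object","properties":{"moves":{"type":"array","items":{"type":"array","items":{"type":"number"}}}},"required":["moves"]}

```bash
mkdir -p pics; cat > h.py <<'E'
import numpy as np, cv2
from scipy.spatial.transform import Rotation as R
from workcell import env
def ray(d,u,v):
    K=np.array(d["K"]); k=d["k1"]
    a=np.array([(u-K[0,2])/K[0,0],(v-K[1,2])/K[1,1]]); s=a.copy()
    for _ in range(30): s=a/(1+k*(s@s))
    r=R.from_quat(d["orientation"]).apply([s[0],-s[1],-1]) ; return np.array(d["origin"]),r
def atz(d,u,v,z):
    o,r=ray(d,u,v); return o+r*(z-o[2])/r[2]
def proj(d,p):
    q=R.from_quat(d["orientation"]).inv().apply(np.array(p)-d["origin"]); s=np.array([q[0],-q[1]])/-q[2]
    s=s*(1+d["k1"]*(s@s)); K=np.array(d["K"]); return [K[0,0]*s[0]+K[0,2],K[1,1]*s[1]+K[1,2]]
def tri(d1,p1,d2,p2):
    o1,a=ray(d1,*p1);o2,b=ray(d2,*p2)
    t=np.linalg.lstsq(np.array([a,-b]).T,o2-o1,rcond=None)[0]
    x,y=o1+a*t[0],o2+b*t[1]; return (x+y)/2,np.linalg.norm(x-y)
E
python3 - <<'E'
from h import *
for n in("scene","top"):
    d=env.get_image(n); cv2.imwrite(f"pics/{n}1.png",d["img"][...,::-1]); print(n,d["K"],d["k1"],d["origin"],d["orientation"])
s=env.sense();print(s)
E
```

```text
scene [[448.78978026   0.         315.96064327]
 [  0.         448.78978026 240.91281079]
 [  0.           0.           1.        ]] -0.10255106237214685 [0.98409077 0.23797899 0.84099074] [0.16205508 0.28123688 0.83218709 0.44956492]
top [[549.37585808   0.         321.93317989]
 [  0.         549.37585808 251.11918183]
 [  0.           0.           1.        ]] -0.03678090290597744 [ 0.37951648 -0.04759898  1.01288273] [-0.01378065  0.03034654  0.71359814 -0.69976201]
{'time': 0.1, 'joint_positions': array([ 1.51662521e+00,  2.55691861e-01,  1.07135794e-01, -4.33649705e-04,
       -1.42392134e+00, -2.84585307e-01]), 'dq': array([ 0.00043008, -0.00092828,  0.00201324,  0.00171617, -0.00074905,
       -0.00031686]), 'joint_torque': array([-2.92303768e-03, -3.87600410e+01,  2.38474166e+01,  5.37791848e+00,
       -3.78972079e-03,  1.47147521e-06]), 'eef_pos': array([0.18258721, 0.51836536, 0.24918307]), 'tcp_rot': array([ 9.85684021e-01, -1.68600886e-01, -1.16419823e-04,  8.59621183e-04]), 'ft_force': array([-0.54484195, -0.02283491, -0.78515103]), 'ft_torque': array([0.00712146, 0.05131958, 0.01357586]), 'gripper_force': 0.0, 'grip_width': 0.9983247043177411}
```

View pics/scene1.png

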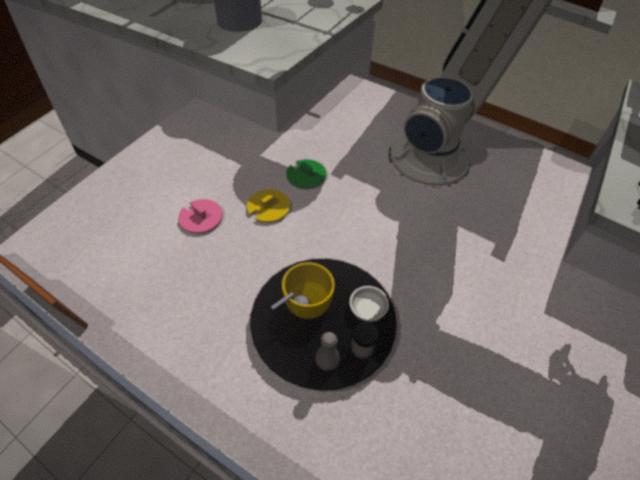

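View pics/top1.png

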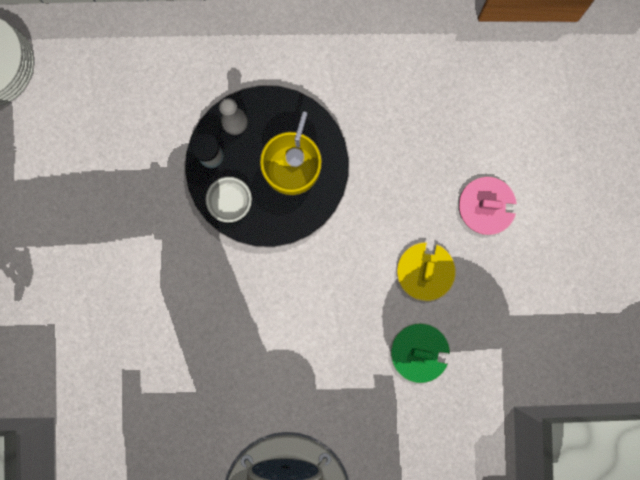

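Seen in the top view: the yellow lid is at (427,270) with its notch near (431,243). The bowl is at (291,162), its spoon handle running to (304,113). Next I'll rectify patches and fit circles.

```bash
cat > m.py <<'E'
from h import *
from scipy.optimize import least_squares
def rect(d,c,z,half=0.1,n=390):
    g=np.linspace(half,-half,n); X,Y=np.meshgrid(g,g,indexing='ij')
    P=np.stack([c[0]+X,c[1]+Y,np.full_like(X,z)],-1).reshape(-1,3)
    q=R.from_quat(d["orientation"]).inv().apply(P-d["origin"]); s=np.stack([q[:,0],-q[:,1]],1)/-q[:,2:]
    s=s*(1+d["k1"]*(s**2).sum(1,keepdims=True)); K=np.array(d["K"])
    m=(s*K[0,0]+K[:2,2]).astype(np.float32).reshape(n,n,2)
    return cv2.remap(d["img"],m[...,0],m[...,1],cv2.INTER_CUBIC)[...,::-1].copy()
def blob(d,seed):
    h=cv2.cvtColor(d["img"],cv2.COLOR_RGB2HSV); m=cv2.inRange(h,(18,130,60),(34,255,255))
    m=cv2.morphologyEx(m,cv2.MORPH_CLOSE,np.ones((3,3)))
    n,l,st,c=cv2.connectedComponentsWithStats(m); i=1+np.argmin(np.hypot(*(c[1:]-seed).T)-st[1:,4]*.01)
    cs=cv2.findContours((l==i).astype(np.uint8),cv2.RETR_EXTERNAL,cv2.CHAIN_APPROX_NONE)[0]
    return cv2.convexHull(max(cs,key=len))[:,0].astype(float)
def circ(d,hull,z,rad):
    P=np.array([atz(d,*p,z)[:2] for p in hull]); 
    f=lambda x:np.hypot(*(P-x[:2]).T)-x[2]
    r=least_squares(f,[*P.mean(0),rad],loss='soft_l1',f_scale=.001); return r.x,np.sqrt(np.mean(r.fun**2))
E
python3 - <<'E'
from m import *
T=env.get_image("top");S=env.get_image("scene")
rows=[]
for nm,zs,rad,st,ss in(("lid",(0.006,.011,.016),.054,(427,270),(270,206)),("bowl",(.09,.1,.11),.051,(291,162),(308,290))):
    ht,hs=blob(T,st),blob(S,ss)
    for z in zs:
        print(nm,z,circ(T,ht,z,rad),circ(S,hs,z,rad))
    z=zs[1]; c=circ(T,ht,z,rad)[0]
    if nm=="bowl": z+=.0045
    rows.append(np.hstack([rect(T,c,z),rect(S,c,z)]))
cv2.imwrite("pics/r1.png",cv2.resize(np.vstack(rows),(600,600)))
E
```

```text
lid 0.006 (array([ 0.40179894, -0.26253518,  0.05388881]), np.float64(0.00020093912464949103)) (array([ 0.40179275, -0.26570322,  0.05443362]), np.float64(0.0005706766300548694))
lid 0.011 (array([ 0.4016883 , -0.26146785,  0.0536212 ]), np.float64(0.00019994122763648082)) (array([ 0.40527938, -0.262687  ,  0.05410736]), np.float64(0.0005672306621725061))
lid 0.016 (array([ 0.40157766, -0.26040052,  0.05335359]), np.float64(0.00019894333338015238)) (array([ 0.40876601, -0.25967079,  0.05378109]), np.float64(0.0005637852050380254))
bowl 0.09 (array([ 0.5889057 , -0.01944883,  0.05427018]), np.float64(0.0010025178219036346)) (array([ 0.59128642, -0.01971025,  0.05910834]), np.float64(0.00470275942698828))
bowl 0.1 (array([ 0.58663664, -0.01975445,  0.05368134]), np.float64(0.0009915728376209626)) (array([ 0.59652095, -0.01627859,  0.05831953]), np.float64(0.004639546363249524))
bowl 0.11 (array([ 0.58436758, -0.02006007,  0.05309252]), np.float64(0.0009806293691237795)) (array([ 0.60175561, -0.01284692,  0.05753081]), np.float64(0.004576323639871953))
```

View pics/r1.png

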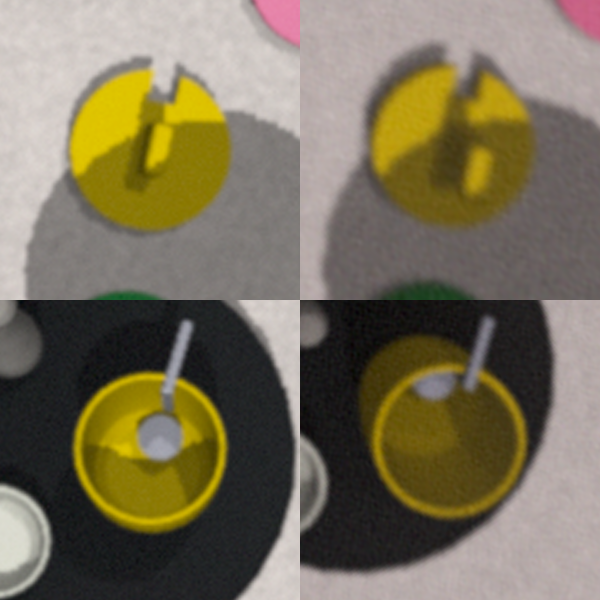

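The lid's notch (165,83 in the patch) points about -12° from +x. The spoon handle, (168,392) to (187,322), points about -15°. Next I'll refine both with template fits in the two views.

```bash
cat > fit.py <<'E'
from m import *
from scipy.optimize import minimize
from scipy.ndimage import map_coordinates
def samp(d,P):
    q=R.from_quat(d["orientation"]).inv().apply(P-np.array(d["origin"])); s=np.stack([q[:,0],-q[:,1]],1)/-q[:,2:]
    s=s*(1+d["k1"]*(s**2).sum(1,keepdims=True)); K=np.array(d["K"]); m=s*K[0,0]+K[:2,2]
    return np.stack([map_coordinates(d["img"][...,c].astype(float),[m[:,1],m[:,0]],order=1) for c in range(3)],1)
th=np.linspace(0,2*np.pi,180,endpoint=False)
def ring(c,z,r): return np.stack([c[0]+r*np.cos(th),c[1]+r*np.sin(th),np.full_like(th,z)],1)
def rim(d,z,c0):  # rim ring yellow (R-B) vs in/out
    f=lambda c:-(sum(np.median((lambda v:v[:,0]-v[:,2])(samp(d,ring(c,z,r)))) *0+np.mean((lambda v:v[:,0]-v[:,2])(samp(d,ring(c,z,r)))) for r in(.048,.049,.050))/3-np.mean([(lambda v:v[:,0]-v[:,2])(samp(d,ring(c,z,r))).mean() for r in(.0535,.0445)]))
    r=minimize(f,c0,method='Nelder-Mead',options=dict(initial_simplex=[c0,[c0[0]+.004,c0[1]],[c0[0],c0[1]+.004]])); return r.x,-r.fun
def handle(d,c,z,r0=.056,r1=.085,w=.0035,key=None,n=12):
    key=key or (lambda v:v.sum(1))
    rr=np.linspace(r0,r1,n)
    def line(a,off):
        return key(samp(d,np.stack([c[0]+rr*np.cos(a)-off*np.sin(a),c[1]+rr*np.sin(a)+off*np.cos(a),np.full(n,z)],1))).mean()
    def f(x):
        return -(np.mean([line(x[0],x[1]+o) for o in np.linspace(-.7*w,.7*w,5)])-.5*(line(x[0],x[1]+1.6*w)+line(x[0],x[1]-1.6*w)))
    best=min(((f((a,o)),a,o) for a in np.radians(np.arange(-40,41,2)) for o in np.arange(-.008,.009,.002)))
    r=minimize(f,best[1:],method='Nelder-Mead',options=dict(initial_simplex=[best[1:],[best[1]+.03,best[2]],[best[1],best[2]+.001]])); return np.degrees(r.x[0]),r.x[1]*1e3,-r.fun
E
python3 - <<'E'
from fit import *
T=env.get_image("top");S=env.get_image("scene")
for z in(.094,.097,.1,.103):
    print(z,rim(T,z,[.589,-.019]),rim(S,z,[.589,-.018]))
ct=rim(T,.1,[.589,-.019])[0];cs=rim(S,.1,[.589,-.018])[0]
print(handle(T,ct,.1045),handle(S,cs,.1045))
lt=circ(T,blob(T,(427,270)),.011,.054)[0];ls=circ(S,blob(S,(270,206)),.011,.054)[0]
k=lambda v:v[:,2]-v[:,0]
print("notch",handle(T,lt,.011,.036,.050,.009,k),handle(S,ls,.011,.036,.050,.009,k))
kb=lambda v:v[:,0]
for z in(.033,.037): print("bar",handle(T,lt,z,-.016,.016,.007,kb))
E
```

```text
0.094 (array([ 0.58950503, -0.01950699]), np.float64(97.13126095170847)) (array([ 0.58732947, -0.02307074]), np.float64(59.097364948627686))
0.097 (array([ 0.58878655, -0.0195901 ]), np.float64(97.84449039733771)) (array([ 0.58895765, -0.02203607]), np.float64(59.45007754951793))
0.1 (array([ 0.5880656 , -0.01969161]), np.float64(97.92679102218061)) (array([ 0.5905385 , -0.02102274]), np.float64(59.23806259202294))
0.103 (array([ 0.5873625 , -0.01980959]), np.float64(97.30790299117993)) (array([ 0.59212861, -0.01996719]), np.float64(58.4966805755638))
(np.float64(-16.567335266251103), np.float64(-0.40938651601213266), np.float64(297.14530515535864)) (np.float64(-16.101321766885043), np.float64(-0.9606317429061184), np.float64(185.56646276875307))
notch (np.float64(-12.774339072857876), np.float64(-0.15493830293416969), np.float64(201.55801890357543)) (np.float64(-11.659876762010164), np.float64(-1.5870842715085023), np.float64(125.33209767974685))
bar (np.float64(-12.056090747440122), np.float64(-2.3360815292326147), np.float64(72.7091034811989))
bar (np.float64(-12.679285898618383), np.float64(-1.5743145845581252), np.float64(72.47957898266309))
```

```bash
cat > go.py <<'E'
import sys
from h import *
def go(p,yaw):
    s=env.sense(); r=R.from_quat(s["tcp_rot"]); x=r.apply([1,0,0]); cur=np.degrees(np.arctan2(x[1],x[0]))
    turn=(-(yaw-cur)+90)%180-90
    print("t",round(s["time"],2),"pos",s["eef_pos"].round(4),"yaw",cur.round(2),"tilt",r.apply([0,0,1]).round(4),"F",s["ft_force"].round(2),"w",round(s["grip_width"],3),round(s["gripper_force"],1),"q6",s["joint_positions"][5].round(2))
    print("shift mm (tool, before turn)",(r.inv().apply(np.array(p)-s["eef_pos"])*1e3).round(2),"turn",turn.round(2))
if __name__=="__main__": a=[float(v) for v in sys.argv[1:]]; go(a[:3],a[3])
E
python3 go.py .403 -.262 .25 -12.4
```

```text
t 0.3 pos [0.1827 0.5186 0.2497] yaw -19.41 tilt [-1.e-04 -6.e-04 -1.e+00] F [-0.46  0.15  0.09] w 0.998 0.0 q6 -0.28
shift mm (tool, before turn) [4.6719e+02 6.6302e+02 1.2000e-01] turn -7.01
```

Request:
carry_out(
  moves=[
    [0.0234,0.0332,0,0,1],
    [0.0234,0.0332,0,0,1],
    [0.0234,0.0332,0,0,1],
    [0.0234,0.0332,0,0,1],
    [0.0234,0.0332,0,0,1],
    [0.0234,0.0332,0,0,1],
    [0.0234,0.0332,0,0,1],
    [0.0234,0.0332,0,0,1],
    [0.0234,0.0332,0,0,1],
    [0.0234,0.0332,0,0,1],
  ],
)

```text
time: 1.3
eef_pos: [0.2931, 0.1263, 0.2502]
tcp_rot: [0.986, -0.168, 0.0, -0.001]
ft_force: [0.8, 1.0, -0.4]
grip_width: 0.999
gripper_force: 0.0
```

Request:
carry_out(
  moves=[
    [0.0234,0.0332,0,0,1],
    [0.0234,0.0332,0,0,1],
    [0.0234,0.0332,0,0,1],
    [0.0234,0.0332,0,0,1],
    [0.0234,0.0332,0,0,1],
    [0.0234,0.0332,0,0,1],
    [0.0234,0.0332,0,0,1],
    [0.0234,0.0332,0,0,1],
    [0,0,0,-7,1],
    [0,0,0,0,1],
  ],
)

```text
time: 2.3
eef_pos: [0.3812, -0.1859, 0.2495]
tcp_rot: [0.994, -0.109, -0.001, -0.0]
ft_force: [0.0, 1.1, -1.0]
grip_width: 1.0
gripper_force: 0.0
```

```bash
python3 go.py .403 -.262 .1 -12.4
```

```text
t 2.3 pos [ 0.3812 -0.1859  0.2495] yaw -12.5 tilt [-1.1e-03  2.0e-04 -1.0e+00] F [ 0.01  1.09 -0.97] w 1.0 0.0 q6 1.43
shift mm (tool, before turn) [ 37.94  69.62 149.5 ] turn -0.1
```

Request:
carry_out(
  moves=[
    [0.019,0.035,0.02,0,1],
    [0.019,0.035,0.02,0,1],
    [0,0,0.03,0,1],
    [0,0,0.03,0,1],
    [0,0,0.03,0,1],
    [0,0,0.02,0,1],
    [0,0,0.02,0,1],
    [0,0,0.02,0,1],
    [0,0,0.01,0,1],
    [0,0,0,0,1],
  ],
)

```text
time: 3.3
eef_pos: [0.4028, -0.2605, 0.0491]
tcp_rot: [0.994, -0.108, -0.001, -0.0]
ft_force: [1.0, -0.2, 0.6]
grip_width: 1.003
gripper_force: 0.0
```

```bash
python3 go.py .403 -.262 .032 -12.4
```

```text
t 3.3 pos [ 0.4028 -0.2605  0.0491] yaw -12.45 tilt [-2.3e-03  8.0e-04 -1.0e+00] F [ 0.95 -0.2   0.59] w 1.003 0.0 q6 1.6
shift mm (tool, before turn) [ 0.52  1.4  17.14] turn -0.05
```

Request:
carry_out(
  moves=[
    [0.0005,0.0015,0.008,0,1],
    [0,0,0.008,0,1],
    [0,0,0,0,0.5],
    [0,0,0,0,0.3],
    [0,0,0,0,0.2],
    [0,0,0,0,0.1],
    [0,0,0,0,0],
    [0,0,0,0,0],
    [0,0,0,0,0],
    [0,0,0,0,0],
  ],
)

```text
time: 4.3
eef_pos: [0.4039, -0.2631, 0.0344]
tcp_rot: [0.994, -0.108, 0.0, 0.0]
ft_force: [-0.9, 1.5, 5.8]
grip_width: 0.147
gripper_force: 59.7
```

```bash
python3 go.py .403 -.262 .25 -12.4
```

```text
t 4.3 pos [ 0.4039 -0.2631  0.0344] yaw -12.4 tilt [ 7.e-04 -4.e-04 -1.e+00] F [-0.93  1.45  5.83] w 0.147 59.7 q6 1.61
shift mm (tool, before turn) [  -1.     -0.84 -215.59] turn -0.0
```

Request:
carry_out(
  moves=[
    [0,0,-0.006,0,0],
    [0,0,-0.02,0,0],
    [0,0,-0.03,0,0],
    [0,0,-0.03,0,0],
    [0,0,-0.03,0,0],
    [0,0,-0.03,0,0],
    [0,0,-0.02,0,0],
    [0,0,0,0,0],
    [0,0,0,0,0],
  ],
)

```text
time: 5.2
eef_pos: [0.4033, -0.2626, 0.1993]
tcp_rot: [0.994, -0.108, -0.0, -0.0]
ft_force: [0.6, 0.1, -1.8]
grip_width: 0.151
gripper_force: 59.0
```

```bash
python3 go.py .5895 -.0205 .20 -16.3; python3 - <<'E'
from h import *
ims=[]
for n in("scene","top"):
    d=env.get_image(n); u,v=proj(d,[.404,-.263,.18]); u,v=int(u),int(v)
    u=np.clip(u,70,569);v=np.clip(v,70,409); c=d["img"][v-70:v+70,u-70:u+70,::-1]; print(n,u,v); ims.append(cv2.resize(c,(400,400),interpolation=cv2.INTER_CUBIC))
cv2.imwrite("pics/lift.png",np.hstack(ims))
E
```

```text
t 5.2 pos [ 0.4033 -0.2626  0.1993] yaw -12.43 tilt [-5.e-04  1.e-03 -1.e+00] F [ 0.62  0.08 -1.78] w 0.151 59.0 q6 1.61
shift mm (tool, before turn) [ 129.76 -276.47   -0.49] turn 3.87
scene 263 152
top 450 266
```

View pics/lift.png

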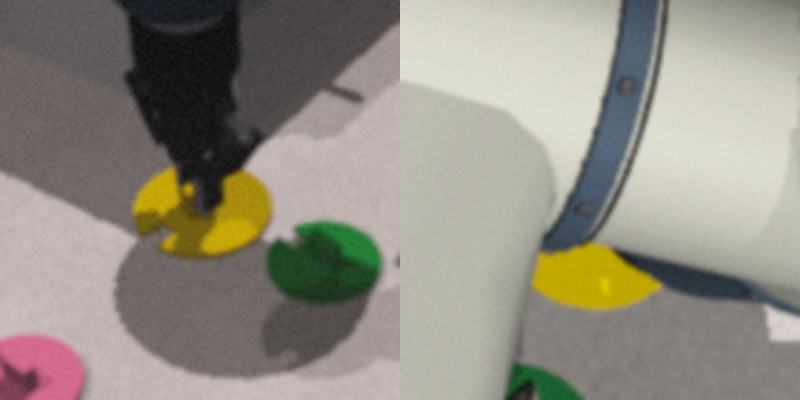

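The lid is held level. In the scene crop its disc centre is near (203,210), with the notch to the lower left; the top camera is blocked by the arm. I'll measure the lid-to-TCP offset in the scene view.

```bash
cat > lid.py <<'E'
from fit import *
s=env.sense();e=s["eef_pos"];z=e[2]-.0234
S=env.get_image("scene"); u,v=proj(S,[e[0],e[1],z]); h=blob(S,(u,v))
c,rm=circ(S,h,z,.054); print("scene lid-eef mm",((c[:2]-e[:2])*1e3).round(2),"r",c[2],rm, "notch",handle(S,c,z,.036,.050,.009,lambda v:v[:,2]-v[:,0]))
E
python3 lid.py; python3 go.py .589 -.0205 .2 -16.3
```

```text
scene lid-eef mm [1.68 0.03] r 0.05421832779931137 0.000961286479985429 notch (np.float64(-9.879011590298315), np.float64(-3.1731596477657136), np.float64(85.31890507685462))
t 5.35 pos [ 0.4028 -0.2626  0.1985] yaw -12.42 tilt [-0.0028  0.0013 -1.    ] F [-0.84  0.02 -1.37] w 0.149 59.0 q6 1.61
shift mm (tool, before turn) [ 129.73 -276.48   -1.73] turn 3.88
```

Request:
carry_out(
  moves=[
    [0.013,-0.0277,0,0,0],
    [0.013,-0.0277,0,0,0],
    [0.013,-0.0277,0,0,0],
    [0.013,-0.0277,0,0,0],
    [0.013,-0.0277,0,0,0],
    [0.013,-0.0277,0,0,0],
    [0.013,-0.0277,0,0,0],
    [0.013,-0.0277,0,0,0],
    [0.013,-0.0277,0,0,0],
    [0.012,-0.027,0,0,0],
  ],
)

```text
time: 6.35
eef_pos: [0.5892, -0.0198, 0.1985]
tcp_rot: [0.994, -0.108, -0.001, 0.0]
ft_force: [0.4, -1.5, -1.9]
grip_width: 0.152
gripper_force: 59.0
```

Request:
carry_out(
  moves=[
    [0,0,0,3.9,0],
    [0,0,0,0,0],
    [0,0,0,0,0],
  ],
)

```text
time: 6.65
eef_pos: [0.5885, -0.0211, 0.1991]
tcp_rot: [0.99, -0.141, -0.001, 0.0]
ft_force: [0.2, 0.8, -1.1]
grip_width: 0.149
gripper_force: 59.0
```

```bash
python3 lid.py; python3 go.py .589 -.0205 .15 -16.3
```

```text
scene lid-eef mm [29.19 17.5 ] r 0.07149326408698643 0.010538064779792772 notch (np.float64(-6.23228662396012), np.float64(23.900394409869055), np.float64(61.464740860682795))
t 6.7 pos [ 0.5885 -0.0213  0.1994] yaw -16.26 tilt [-1.2e-03 -3.0e-04 -1.0e+00] F [ 0.11  0.08 -1.13] w 0.143 59.0 q6 1.06
shift mm (tool, before turn) [ 0.28 -0.94 49.42] turn 0.04
```

Request:
carry_out(
  moves=[
    [0,0,0.02,0,0],
    [0,0,0.02,0,0],
    [0.0003,0,0.009,0,0],
    [0,0,0.002,0,0],
    [0,0,0,0,0],
  ],
)

```text
time: 7.2
eef_pos: [0.5895, -0.0213, 0.1495]
tcp_rot: [0.99, -0.142, 0.0, 0.0]
ft_force: [0.3, -0.3, -1.2]
grip_width: 0.149
gripper_force: 59.0
```

```bash
python3 go.py .589 -.0208 .1284 -16.3; python3 - <<'E'
from h import *
d=env.get_image("scene"); u,v=map(int,proj(d,[.589,-.02,.11])); cv2.imwrite("pics/near.png",cv2.resize(d["img"][v-60:v+60,u-60:u+60,::-1],(560,560),interpolation=cv2.INTER_CUBIC))
E
```

```text
t 7.2 pos [ 0.5895 -0.0213  0.1495] yaw -16.3 tilt [ 5.e-04 -4.e-04 -1.e+00] F [ 0.28 -0.3  -1.25] w 0.149 59.0 q6 1.06
shift mm (tool, before turn) [-0.6  -0.37 21.08] turn -0.0
```

View pics/near.png

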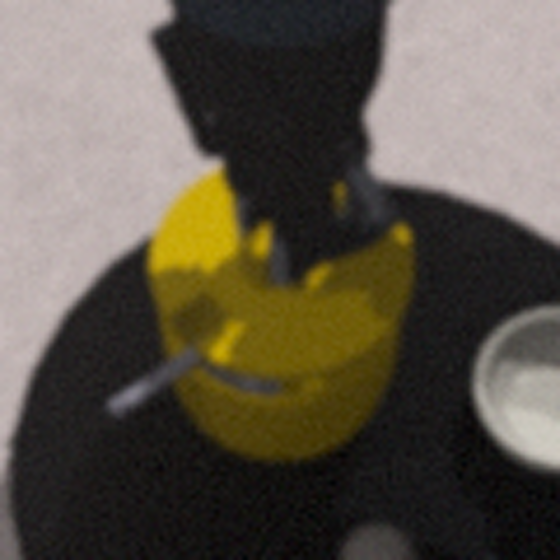

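The lid is concentric over the bowl. The handle, (110,405) to (200,355), runs up into the notch at about (205,335). I'll lower it slowly while watching the force.

Request:
carry_out(
  moves=[
    [0,0,0.003,0,0],
    [0,0,0.003,0,0],
    [0,0,0.002,0,0],
    [0,0,0.002,0,0],
    [0,0,0.0015,0,0],
    [0,0,0.0015,0,0],
    [0,0,0,0,0],
  ],
)

```text
time: 7.95
eef_pos: [0.5892, -0.021, 0.1357]
tcp_rot: [0.99, -0.142, -0.0, 0.0]
ft_force: [0.0, -0.7, -0.4]
grip_width: 0.153
gripper_force: 59.0
```

Request:
carry_out(
  moves=[
    [0,0,0.0015,0,0],
    [0,0,0.0015,0,0],
    [0,0,0.0015,0,0],
    [0,0,0.0005,0,0],
    [0,0,0.0005,0,0],
    [0,0,0,0,0],
  ],
)

```text
time: 8.55
eef_pos: [0.5893, -0.021, 0.1304]
tcp_rot: [0.99, -0.142, -0.0, 0.0]
ft_force: [0.2, 0.2, -1.9]
grip_width: 0.147
gripper_force: 59.0
```

Request:
carry_out(
  moves=[
    [0,0,0.0005,0,0],
    [0,0,0.0005,0,0],
    [0,0,0,0,0],
  ],
)

```text
time: 8.85
eef_pos: [0.5893, -0.0209, 0.1294]
tcp_rot: [0.99, -0.142, -0.0, -0.0]
ft_force: [-0.2, -0.7, -1.1]
grip_width: 0.154
gripper_force: 59.0
```

Request:
carry_out(
  moves=[
    [0,0,0.0005,0,0],
    [0,0,0.0005,0,0],
    [0,0,0,0,0],
    [0,0,0,0,0],
  ],
)

```text
time: 9.25
eef_pos: [0.5894, -0.0209, 0.1286]
tcp_rot: [0.99, -0.142, 0.0, 0.0]
ft_force: [-0.7, -0.8, -1.1]
grip_width: 0.148
gripper_force: 59.1
```

Request:
carry_out(
  moves=[
    [0,0,0.0004,0,0],
    [0,0,0,0,0],
    [0,0,0,0,0],
  ],
)

```text
time: 9.55
eef_pos: [0.5894, -0.021, 0.1286]
tcp_rot: [0.99, -0.142, 0.0, 0.0]
ft_force: [-1.9, 0.5, 2.7]
grip_width: 0.149
gripper_force: 59.6
```

Request:
carry_out(
  moves=[
    [0,0,0.0004,0,0],
    [0,0,0,0,0],
    [0,0,0,0,0],
  ],
)

```text
time: 9.85
eef_pos: [0.5895, -0.021, 0.1285]
tcp_rot: [0.99, -0.142, 0.0, 0.0]
ft_force: [-2.2, 0.3, 6.1]
grip_width: 0.149
gripper_force: 60.2
```

Contact came at TCP z 0.1285, which is the home height. Now I'll release and retreat.

Request:
carry_out(
  moves=[
    [0,0,-0.0004,0,0.17],
    [0,0,0,0,0.2],
    [0,0,0,0,0.25],
    [0,0,0,0,0.35],
    [0,0,0,0,0.45],
    [0,0,0,0,0.45],
    [0,0,-0.01,0,0.45],
    [0,0,-0.02,0,0.45],
    [0,0,-0.04,0,0.45],
    [0,0,-0.04,0,0.45],
  ],
)

```text
time: 10.85
eef_pos: [0.5889, -0.0211, 0.2398]
tcp_rot: [0.99, -0.142, -0.0, 0.0]
ft_force: [0.7, -0.0, 0.1]
grip_width: 0.449
gripper_force: 0.0
```

Request:
carry_out(
  moves=[
    [0,0,-0.04,0,0.45],
    [-0.04,0.02,0,0,0.45],
    [-0.04,0.03,0,0,0.45],
    [-0.04,0.03,0,0,0.45],
    [-0.04,0.03,0,0,0.45],
    [-0.04,0.03,0,0,0.45],
    [0,0.04,0,0,0.45],
    [0,0.04,0,0,0.45],
    [0,0.04,0,0,0.45],
    [0,0,0,0,0.45],
  ],
)

```text
time: 11.85
eef_pos: [0.3227, -0.2175, 0.279]
tcp_rot: [0.989, -0.145, 0.0, 0.001]
ft_force: [1.1, 0.3, -1.1]
grip_width: 0.45
gripper_force: 0.0
```

```bash
python3 - <<'E'
from fit import *
ims=[]
print(env.sense()["eef_pos"])
for n in("scene","top"):
    d=env.get_image(n); ims.append(cv2.resize(rect(d,[.589,-.021],.105,.1),(400,400)))
    h=blob(d,proj(d,[.589,-.02,.1])); c=[circ(d,h,z,.054) for z in(.105,.115)]; print(n,c)
    print(handle(d,c[0][0],.1045))
    u,v=map(int,proj(d,[.589,-.02,.09])); 
    if n=="scene": ims.append(cv2.resize(d["img"][v-50:v+50,u-50:u+50,::-1],(400,400),interpolation=cv2.INTER_CUBIC))
cv2.imwrite("pics/end.png",cv2.resize(np.hstack(ims),(798,266)))
E
```

```text
[ 0.32268999 -0.21753647  0.27901935]
scene [(array([ 0.59786527, -0.01616812,  0.06125761]), np.float64(0.00470183103731721)), (array([ 0.60311658, -0.01271261,  0.06042843]), np.float64(0.004637902763034819))]
(np.float64(-17.700735853908235), np.float64(-5.107948080109053), np.float64(81.84808758933829))
top [(array([ 0.58697631, -0.02024868,  0.05538213]), np.float64(0.0003875172847598863)), (array([ 0.5846907 , -0.02055   ,  0.05477206]), np.float64(0.00038322436159027345))]
(np.float64(-17.45244414428966), np.float64(1.5686782462435083), np.float64(179.3984819472069))
```

View pics/end.png

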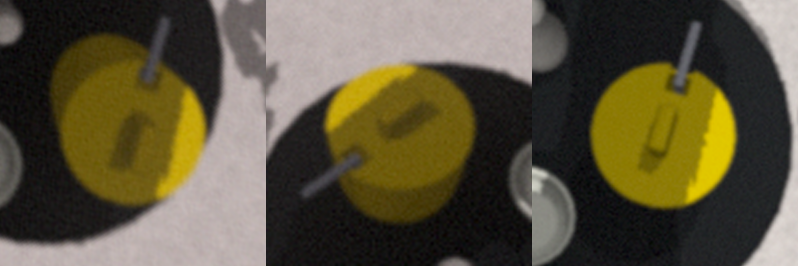

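The lid sits level on the bowl with the handle lying inside the notch (around (680,80) in the right crop), and the bowl hasn't moved. I'm handing in.

```bash
python3 -c "
from workcell import env
print(env.sign_off())"
```

```text
the job is handed in; nothing more can be done
None
```

The lid is home and level on the bowl with its notch over the spoon handle, released with the arm clear, and the job is handed in; the final pictures showed nothing else disturbed, but the sign-off gave no verdict.

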